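# Reset the tripped bobbin winder

## Task

The bobbin winder with the red thread has tripped. Push its sliding cover fully open with the fingertips against its orange rib (do not pinch the rib), reach down into the well, press the sunken green key fully down for a moment and let it come back up, then push the cover fully shut again. Leave the blue winder and everything else on the table as they are.

Things in the scene. Friction and masses are not known exactly. Their poses are not given: they have to be found in the camera images.
- winder_red: Bobbin winder with red thread, the tripped one: fixed white box 210 mm (own x) by 170 mm (own y), deck 60 mm above the table. Origin: centre of its footprint, at table height; own x points away from the robot at yaw 0, y left; yaw within 0.35 rad. Fixed red spool (46 mm wide, at own x 70, y -45 mm) rises 44 mm over the deck, a thin post (x 85, y 5) 26 mm.
- well_red (a point): Centre of the mouth of the red winder's square well, at deck height (60 mm above the table), at the winder's own x -40 mm, y -35 mm. The well is 48 by 48 mm, 34 mm deep, sides parallel to the winder's x and y. Steel guide strips 6 mm wide, 4 mm high run along y beside the cover, centred 34 mm either side of the well in x. Axes as the winder's.
- cover_red (a joint): Position in m of the red winder's cover, a grey plate 60 by 60 by 4 mm lying on the deck with an orange rib across its middle. 0 = shut, centred over the well; 0.062 = fully open (stop); grows towards the winder's +y. The well is clear above 0.054. About 1.5 N of friction, stays where it is left; starts shut to half open.
- rib_red (a point): Centre of the top edge of the orange rib on the red winder's cover (40 mm long along the winder's x, 6 mm thick along y), 22 mm above the deck, 18 mm above the plate; moves with the cover; axes as the winder's.
- button_red (a joint): Travel in m of the red winder's sunken reset key: 0 = up, 0.006 = fully down (stop). Sprung: starts to move at about 1.5 N, fully down at about 5 N, comes back up when let go.
- key_red_top (a point): Centre of the top of the green reset key (round, 26 mm diameter), at the centre of the red winder's well, 24 mm below the deck when up; moves down with the key.
- winder_blue: Bobbin winder with blue thread, to be left alone: fixed white box 210 mm (own x) by 170 mm (own y), deck 60 mm above the table. Origin: centre of its footprint, at table height; own x points away from the robot at yaw 0, y left; yaw within 0.35 rad. Fixed blue spool (46 mm wide, at own x 70, y -45 mm) rises 44 mm over the deck, a thin post (x 85, y 5) 26 mm.
- cover_blue (a joint): Position in m of the blue winder's cover, as for the red one; starts anywhere from 0 to 0.062 and must stay where it is.
- rib_blue (a point): Centre of the top edge of the orange rib on the blue winder's cover, 22 mm above the deck.
- button_blue (a joint): Travel in m of the blue winder's key, as for the red one; to be left alone.
- bobbin_red: loose thread bobbin (28 mm diameter, 22 mm tall, red thread, white flanges) standing on the deck of the red winder, far left part; origin at the centre of its underside. Only to be left alone.
- bobbin_blue: loose thread bobbin (28 mm diameter, 22 mm tall, blue thread, white flanges) standing on the deck of the blue winder, far left part; origin at the centre of its underside. Only to be left alone.
- black_box: loose open black box, 150 by 240 mm, 75 mm tall, at the left of the table; origin at the centre of its underside. Bystander.
- button_jar: loose glass jar with an orange lid, 70 mm diameter, 90 mm tall, left side; origin at the centre of its underside. Bystander.
- mug: loose blue mug, 80 mm diameter, 90 mm tall, beyond the winders; origin at the centre of its underside. Bystander.
- yellow_spool: loose spool of yellow thread, 50 mm diameter, 60 mm tall, in front of the winders; origin at the centre of its underside. Bystander.
- screwdriver: loose screwdriver lying in front of the winders; origin on its underside. Bystander.
- chalk_case: loose green chalk case, 70 by 45 by 20 mm, beyond the winders; origin at the centre of its underside. Bystander.

How it is judged:
On the way, in this order (a step that is already met when the one before it is completed fails the run):
1. the red winder's cover is pushed fully open (within 6 mm of its stop) (value of joint cover_red above 0.056 m), for 0.1 s.
2. the red winder's key is pressed down (at least 4.5 of its 6 mm) by the fingers, with the cover still open (value of joint button_red above 0.0045 m and value of joint cover_red above 0.05 m and contact force between the fingers and button_red above 1 N), for 0.1 s.
3. the key is let go and the cover is pushed shut (value of joint button_red below 0.0015 m and value of joint cover_red below 0.005 m), for 0.1 s.
At the end, for the whole second after the job is handed in: The red winder's cover is shut (within 5 mm) and at rest, its key is back up (within 1.5 mm); the blue winder's cover is within 6 mm of where it was and its key up; every loose thing is within 15 mm of where it stood (all of step 3 and velocity of joint cover_red between -0.005 and 0.005 m/s and distance of each of bobbin_red, bobbin_blue, black_box, button_jar, mug, yellow_spool, screwdriver, chalk_case from where it was at the start of the episode below 0.015 m and distance of rib_blue from where it was at the start of the episode below 0.006 m and value of joint button_blue below 0.002 m); the robot touches nothing.
It fails at once if the orange rib of the red winder's cover is taken between the fingers (x of the grasp point in the frame of rib_red between -0.025 and 0.025 m and y of the grasp point in the frame of rib_red between -0.006 and 0.006 m and z of the grasp point in the frame of rib_red below 0.014 m).
It fails at once if the blue winder's cover is moved by more than 6 mm (distance of rib_blue from where it was at the start of the episode above 0.006 m).
It fails at once if the blue winder's key is pressed (value of joint button_blue above 0.002 m).
It fails at once if any of the loose things (bobbins, black box, jar, mug, yellow spool, screwdriver, chalk case) is moved or lifted by more than 15 mm (distance of any of bobbin_red, bobbin_blue, black_box, button_jar, mug, yellow_spool, screwdriver, chalk_case from where it was at the start of the episode above 0.015 m).
It also fails if it takes over 48 s, if anything falls off the work surface, if the arm or the gripper's body presses on something with over 40 N, if the wrist force passes 120 N, or if a joint passes its speed limit or range.

## Robot

A 7-joint arm with a two-finger parallel gripper is mounted at the origin on the work surface. World frame = base frame: x ahead of the robot, y to its left, z up, the work surface at z = 0. Lengths are in m, angles in rad, forces in N, time in s.
With the tool pointing down it reaches from about 0.425 to 0.975 m from the base axis. Payload 16.7 kg.
Tool frame: the origin (TCP) lies between the finger pads; the fingertips stand 25 mm ahead of it and the grasp point (between the pads) lies 6 mm ahead of it (bot.tip_extent is the distance from the TCP to the fingertips, in m); z points along the fingers, y is the direction in which the jaws open and shut (so a half turn about z gives the same grasp; the last joint's range is limited). The gripper opens to 85 mm and grips with 20 to 120 N. Pads are 22 mm wide; open, the fingers measure 114 mm over their backs; the gripper's body (76 mm by 85 mm) begins 54 mm behind the grasp point. The pads swing forward as they close: fully open they stand 13 mm farther back than shut.
Start: joints at [1.145, 0.426, 0.074, 1.606, -0.034, 1.111, -0.067], TCP at [0.184, -0.649, 0.256] pointing down, gripper open.
Joint ranges: [-2.85, 2.85], [-0.5, 2.14], [-1.23, 1.37], [0.21, 2.46], [-1.02, 4.16], [0.16, 2.05], [-2.73, 2.73]. Speed limits (rad/s): [1.89, 1.89, 2.39, 2.39, 3.01, 3.01, 3.01].

## Interface

Orientations are given as a unit quaternion [x, y, z, w].
In Python, from workcell import bot, read_camera, order gives the robot as it stands. The module is installed in compiled form; this text tells all that it offers.
- The arm moves only by the tool apply_moves, never from a script. Its argument "motion" is a list of rows, each a list of 7 numbers: the shift along the tool's x, y, z in cm, then the turn, a rotation vector about the tool's x, y, z in rad, then the closure, from -1 (fully open) to 1 (shut). A call has 1 to 20 rows; each row is the pose to reach, as a shift and turn from the pose measured when the call began, along the tool's axes at that moment; what a row does not reach only later rows make up. A row lasts 1/10 s, in which the tool goes at most 50 mm and 8.59 degrees, less where a joint would pass 70% of its speed; a pose out of reach is approached as far as the arm can. A call with a gripper value outside its range is refused whole. The fingers move at their own pace and stop on an object; "force" is the grip in N (left out, the last holds). Time passes only in rows, so rows that repeat a pose let the fingers close. It gives the time, the measured TCP pose, the force and the opening at its end, in the units of the state.
- bot.state(): the state, without advancing time (a new reading comes with each control period).
- read_camera(name): name is "side" or "top" or "wrist"; returns a dict with "img" (400x640x3 uint8, red, green, blue), "range_z" (400x640 float32, m along the optical axis (not along the pixel's ray), 0 where there is no reading), "fx", "fy", "cx", "cy" (pixels), "view" (4x4, takes a point from world to camera coordinates); the wrist camera has in their place "hand_eye" (4x4, takes a point from camera to tool coordinates, whose origin is the TCP and whose axes are the flange's). Camera axes: x right, y up, looking along -z (the intrinsics and any distortion apply to the point x, -y, -z); pixel columns grow to the right and rows downward; lengths in m; the calibration is good to about 2 mm. A picture is of the moment at which its call begins: read the wrist's pose just before it.
- order.finish_job(): hands the job in, once; it reports no verdict.
The state is a dict: "time_s": time; "q": joint angles; "dq": joint speeds; "effort": joint torques, N m; "tool_pos": TCP position; "tool_rot": TCP orientation; "force": force on the tool from outside, world axes, zero at the start; "torque": the same for the moment, N m; "grip_width": finger opening in m.
Only numpy, scipy, OpenCV 4.12 (cv2) and the standard library are available. Lean on these libraries where they do the work, as an engineer would, in place of code of your own. Each camera call takes 0.05 s, during which the arm holds its last target.

## Working session

There is one attempt and no reset: what is moved stays moved. The work goes in short steps, Python scripts to look and compute and a tool call to move; the robot and the scene stay as the last step left them, time stands still between calls to the robot, and variables do not carry over. Pictures are saved under pics/ and viewed, and the job is handed in when it is done.

Besides the shell and the picture viewer there is one more tool, called after "Emit:" as name(argument=value, ...), one argument or row to a line, values as JSON. apply_moves: Moves the arm, as the interface text tells. Its arguments: {"type":"object","properties":{"motion":{"type":"array"},"force":{"type":"number"}},"required":["motion"]}

```bash
mkdir -p pics
python3 - <<'E'
from workcell import bot, read_camera
import cv2, numpy as np, pickle
s=bot.state(); print(s)
for n in ["top","side"]:
    c=read_camera(n); pickle.dump(c,open(f"{n}.pkl","wb"))
    cv2.imwrite(f"pics/{n}0.png",c["img"][:,:,::-1]); print(n,{k:v for k,v in c.items() if k not in("img","range_z")})
E
```

```text
{'time_s': 0.0, 'q': array([ 1.14547416,  0.42672892,  0.07385918,  1.60659772, -0.03411516,
        1.11080776, -0.06710386]), 'dq': array([-0.00097291,  0.00065437,  0.00067143, -0.00094377,  0.00061166,
       -0.0005582 , -0.00073599]), 'effort': array([-1.83290111e-03, -9.49806046e+01,  3.75975341e+00, -4.63520837e+01,
        1.92514103e-02,  1.04476773e-02,  7.12482438e-05]), 'tool_pos': array([ 0.18370038, -0.64913432,  0.25561698]), 'tool_rot': array([ 9.90508530e-01,  1.37449776e-01, -1.29699737e-04, -6.27763333e-04]), 'force': array([-0.8070889 , -0.22986632, -0.13308059]), 'torque': array([-0.01771696,  0.00722884, -0.02987565]), 'grip_width': 0.08533165863390194}
top {'fx': 400.03728139786176, 'fy': 400.03728139786176, 'cx': 316.6531497238027, 'cy': 195.38207634086237, 'view': array([[ 0.00333366, -0.99978713,  0.02036138,  0.10939416],
       [ 0.99615425,  0.0051029 ,  0.08746816, -0.55518484],
       [-0.08755344,  0.01999149,  0.9959592 , -1.16307318],
       [ 0.        ,  0.        ,  0.        ,  1.        ]])}
side {'fx': 483.43776641236536, 'fy': 483.43776641236536, 'cx': 312.5223478749746, 'cy': 198.21803583959885, 'view': array([[-0.95276635, -0.3035933 , -0.00820872,  0.57030122],
       [ 0.16057815, -0.5265156 ,  0.83486285, -0.08503867],
       [-0.25778079,  0.79411109,  0.5503968 , -1.12821792],
       [ 0.        ,  0.        ,  0.        ,  1.        ]])}
```

View pics/top0.png

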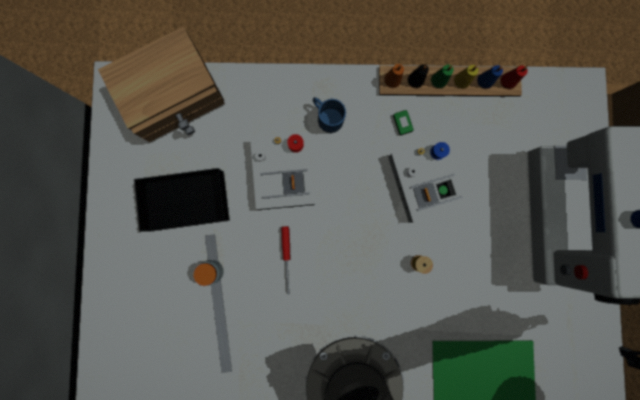

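View pics/side0.png

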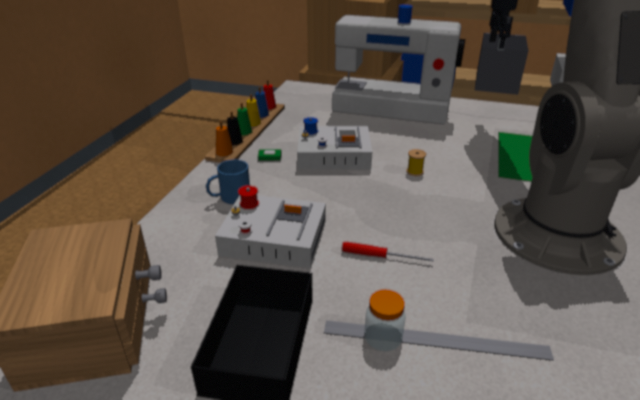

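The top view shows the red winder near (283,175) with its rib at (292,184). The blue winder is near (425,180), the screwdriver at (286,255) and the black box at (182,200). Next I'll measure the red winder.

```bash
cat > h.py <<'E'
import numpy as np, cv2, pickle
def cloud(c, T=None):
    z=c["range_z"]; v,u=np.mgrid[0:400,0:640]
    x=(u-c["cx"])/c["fx"]*z; y=-(v-c["cy"])/c["fy"]*z
    P=np.stack([x,y,-z],-1); 
    M=np.linalg.inv(c["view"]) if T is None else T
    return P@M[:3,:3].T+M[:3,3], z>0
def ray(c,u,v,h,T=None):
    M=np.linalg.inv(c["view"]) if T is None else T
    d=M[:3,:3]@np.array([(u-c["cx"])/c["fx"],-(v-c["cy"])/c["fy"],-1]); o=M[:3,3]
    return o+d*(h-o[2])/d[2]
E
python3 - <<'E'
from h import *
c=pickle.load(open("top.pkl","rb")); P,ok=cloud(c)
hsv=cv2.cvtColor(c["img"],cv2.COLOR_RGB2HSV)
m=(ok&(P[...,2]>0.045)&(P[...,2]<0.072)).astype(np.uint8)
m[:, :235]=0; 
n,l,st,ce=cv2.connectedComponentsWithStats(m)
for i in range(1,n):
    if st[i,4]>300:
        Q=P[l==i]; print(st[i],np.median(Q[:,2]))
        r=cv2.minAreaRect((Q[:,:2]*1000).astype(np.float32)); print(r)
def blob(mask,h,name,box):
    mm=np.zeros_like(mask);u0,v0,u1,v1=box;mm[v0:v1,u0:u1]=mask[v0:v1,u0:u1]
    v,u=np.nonzero(mm)
    print(name,len(u),u.mean(),v.mean(),ray(c,u.mean(),v.mean(),h), np.median(P[v,u],0))
H,S,V=hsv[...,0],hsv[...,1],hsv[...,2]
blob(((H<8)|(H>172))&(S>150)&(V>80),0.1,"spool",(285,130,308,156))
blob((H>5)&(H<25)&(S>120),0.082,"rib",(283,170,305,200))
big=cv2.resize(c["img"][110:230,235:335],None,fx=6,fy=5,interpolation=cv2.INTER_CUBIC); cv2.imwrite("pics/crop1.png",big[:,:,::-1])
c=pickle.load(open("side.pkl","rb"));
big=cv2.resize(c["img"][170:270,200:340],None,fx=5,fy=5,interpolation=cv2.INTER_CUBIC); cv2.imwrite("pics/crop2.png",big[:,:,::-1])
E
```

```text
[ 250  132   65   78 3890] 0.06066999144076779
((625.0437622070312, 213.15443420410156), (211.1468963623047, 170.4885711669922), 5.483245372772217)
[ 390  137   79   86 3637] 0.06039899781779945
((600.43359375, -214.9859619140625), (210.13296508789062, 173.0382537841797), 16.553239822387695)
[534 147  17 138 861] 0.06104251130456739
((499.13714599609375, -538.89404296875), (397.719482421875, 16.981708526611328), 0.04281042516231537)
spool 182 295.14285714285717 142.3956043956044 [0.69670947 0.17406675 0.1       ] [0.69628554 0.17443632 0.09823661]
rib 34 292.4117647058824 181.91176470588235 [0.58736844 0.18148772 0.082     ] [0.58903117 0.18250074 0.08053064]
```

View pics/crop1.png

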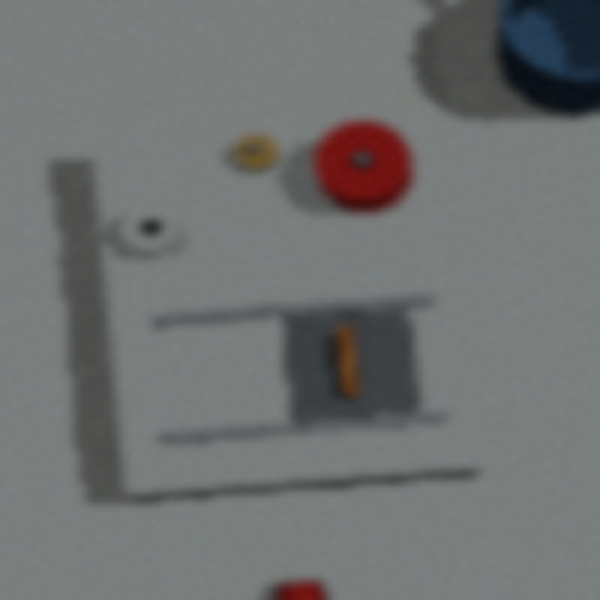

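View pics/crop2.png

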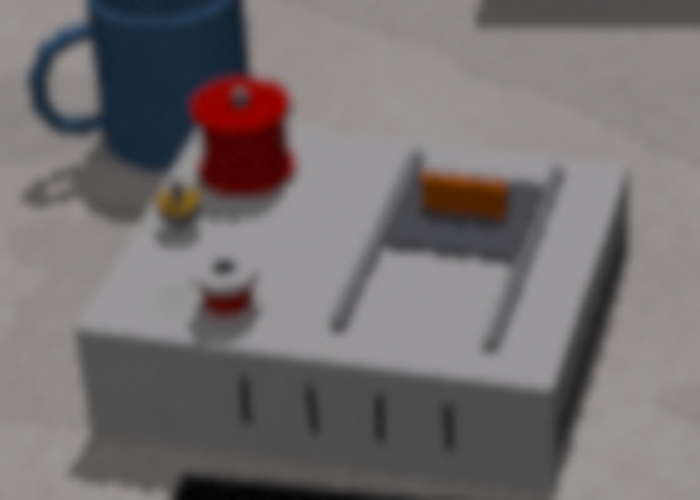

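Run:
```python
from h import *
from workcell import read_camera
c=pickle.load(open("top.pkl","rb")); P,ok=cloud(c)
for y0 in np.arange(-.85,-.3,.05):
    m=ok&(P[...,1]>y0)&(P[...,1]<y0+.05)&(P[...,2]>0.05)&(P[...,0]>.1)
    for h in (.05,.12,.2):
        Q=P[m&(P[...,2]>h)]
        if len(Q): print(round(y0,2),h,len(Q),Q.min(0),Q.max(0))
w=read_camera("wrist"); print(w["hand_eye"],w["fx"],w["cx"],w["cy"])
```

```text
-0.7 0.05 550 [ 0.28845573 -0.67178109  0.06807838] [ 0.63459483 -0.65005277  0.25008129]
-0.7 0.12 2 [ 0.28845573 -0.6532373   0.24865139] [ 0.29103517 -0.65221737  0.25008129]
-0.7 0.2 2 [ 0.28845573 -0.6532373   0.24865139] [ 0.29103517 -0.65221737  0.25008129]
-0.65 0.05 3149 [ 0.17451341 -0.64995652  0.06790304] [ 0.69722849 -0.60000327  0.32546025]
-0.65 0.12 1668 [ 0.17451341 -0.64927874  0.15923468] [ 0.6960154  -0.60000327  0.32546025]
-0.65 0.2 1663 [ 0.17451341 -0.64927874  0.24654135] [ 0.6960154  -0.60000327  0.32546025]
-0.6 0.05 11078 [ 0.1524459  -0.59999561  0.06816543] [ 0.6998228  -0.55000227  0.3313799 ]
-0.6 0.12 8884 [ 0.1524459  -0.59999561  0.12010016] [ 0.6998228 -0.5500861  0.3313799]
-0.6 0.2 7891 [ 0.1524459  -0.59999561  0.20000193] [ 0.6998228 -0.5500861  0.3313799]
-0.55 0.05 1680 [ 0.30027874 -0.54998645  0.05003209] [ 0.69823887 -0.53047328  0.22010231]
-0.55 0.12 243 [ 0.33201606 -0.54982088  0.12421399] [ 0.36715661 -0.53878268  0.22010231]
-0.55 0.2 101 [ 0.33201606 -0.54982088  0.20031029] [ 0.36715661 -0.54043541  0.22010231]
-0.5 0.05 253 [ 0.89328896 -0.495715    0.05008727] [ 0.93061114 -0.45677329  0.11926795]
-0.45 0.05 119 [ 0.89156816 -0.42280202  0.05034445] [ 0.93022606 -0.40018588  0.11813092]
-0.4 0.05 132 [ 0.89251754 -0.3991184   0.05015608] [ 0.92891194 -0.35543112  0.10039862]
-0.35 0.05 393 [ 0.51706524 -0.34907962  0.05003434] [ 0.93101246 -0.30000658  0.11901656]
[[ 7.37449344e-04  9.45916379e-01  3.24409709e-01  8.37275376e-02]
 [ 9.99999728e-01 -6.90117660e-04 -2.60952562e-04  1.63238833e-04]
 [-2.29584325e-05  3.24409814e-01 -9.45916631e-01 -1.17361973e-01]
 [ 0.00000000e+00  0.00000000e+00  0.00000000e+00  1.00000000e+00]] 329.66676937351133 317.5823311883048 199.37347210542995
```

```bash
cat >> h.py <<'E'
from scipy.spatial.transform import Rotation as R
def off(s,p,yaw=None):
    "shift in cm in tool axes to world p, and turn rotvec for tool-x at world yaw, tool down"
    r=R.from_quat(s["tool_rot"]); d=r.inv().apply(np.array(p)-s["tool_pos"])*100
    t=np.zeros(3)
    if yaw is not None:
        X=[np.cos(yaw),np.sin(yaw),0];Y=[np.sin(yaw),-np.cos(yaw),0]
        t=(r.inv()*R.from_matrix(np.array([X,Y,[0,0,-1]]).T)).as_rotvec()
    print(np.round(d,2),np.round(t,4))
C=np.array([.6245,.213]);YAW=.095
def own(x,y,C=C,yaw=YAW):
    c,s=np.cos(yaw),np.sin(yaw); return C+np.array([c*x-s*y,s*x+c*y])/1000
E
python3 - <<'E'
from h import *
from workcell import bot
s=bot.state()
print(own(-40,-35),own(-40,-35+7))
off(s,[.26,-.4,.256]);off(s,[.45,-.15,.256]);off(s,[.589,.174,.256],YAW+np.pi/2)
E
```

```text
[0.58800037 0.17436353] [0.58733637 0.18133197]
[ 14.13 -21.9   -0.  ] [0. 0. 0.]
[ 3.922e+01 -4.078e+01  1.000e-02] [0. 0. 0.]
[ 6.141e+01 -6.817e+01  4.000e-02] [-9.00e-04 -6.00e-04 -1.39e+00]
```

Emit:
apply_moves(
  motion=[
    [2.8,-4.4,0,0,0,-0.05,1],
    [5.6,-8.8,0,0,0,-0.1,1],
    [8.5,-13.1,0,0,0,-0.2,1],
    [11.3,-17.5,0,0,0,-0.3,1],
    [14.1,-21.9,0,0,0,-0.4,1],
    [17.7,-24.6,0,0,0,-0.5,1],
    [21.3,-27.3,0,0,0,-0.6,1],
    [24.9,-30,0,0,0,-0.7,1],
    [28.5,-32.7,0,0,0,-0.8,1],
    [32,-35.4,0,0,0,-0.9,1],
    [35.6,-38.1,0,0,0,-1.0,1],
    [39.2,-40.8,0,0,0,-1.1,1],
    [42.0,-44.2,0,0,0,-1.2,1],
    [44.8,-47.6,0,0,0,-1.3,1],
    [47.6,-51.0,0,0,0,-1.39,1],
    [50.4,-54.5,0,0,0,-1.39,1],
    [53.2,-58,0,0,0,-1.39,1],
    [56,-61.4,0,0,0,-1.39,1],
    [58.8,-64.8,0,0,0,-1.39,1],
    [61.4,-68.2,0,0,0,-1.39,1],
  ],
  force=40,
)

```text
time_s: 2.15
tool_pos: [0.5894, 0.1758, 0.2562]
tool_rot: [0.673, 0.74, 0.0, -0.0]
force: [0.4, -0.8, -0.0]
grip_width: -0.0003
```

Run:
```python
from h import *
from workcell import bot, read_camera
s=bot.state(); print(s["time_s"],s["tool_pos"],s["tool_rot"],s["q"],s["grip_width"],s["force"])
w=read_camera("wrist"); pickle.dump((s,w),open("w1.pkl","wb")); cv2.imwrite("pics/w1.png",w["img"][:,:,::-1])
```

```text
2.15 [0.58935334 0.17577154 0.2561684 ] [ 6.72890199e-01  7.39742212e-01  1.09017294e-04 -4.78140317e-04] [ 0.08592047  0.39264719 -0.61808783  1.71447941  0.24853068  1.1141718
 -0.51218083] -0.00029744088662007954 [ 0.37336638 -0.80881285 -0.01603916]
```

View pics/w1.png

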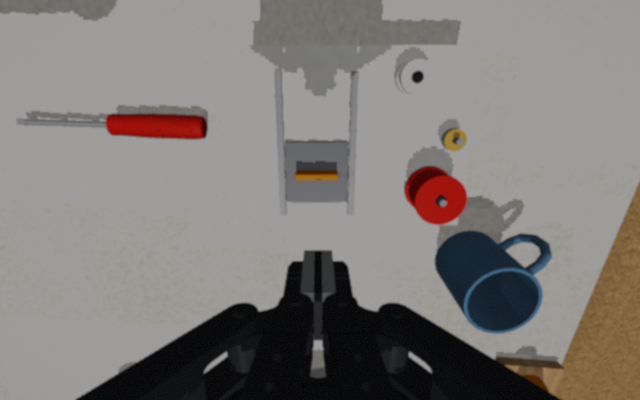

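The wrist view shows the shut fingers at (318,255), the rib at (317,176), the plate from rows 142 to 203, and the guide strips at columns 280 and 354. Next I'll measure these.

```bash
cat >> h.py <<'E'
def wT(s,w):
    T=np.eye(4);T[:3,:3]=R.from_quat(s["tool_rot"]).as_matrix();T[:3,3]=s["tool_pos"];return T@w["hand_eye"]
def wmeasure(s,w):
    T=wT(s,w); P,ok=cloud(w,T); hsv=cv2.cvtColor(w["img"],cv2.COLOR_RGB2HSV);H,S,V=cv2.split(hsv)
    g=np.array([[.1,0]])
    def orient(Q,name):
        r=cv2.minAreaRect((Q[:,:2]*1000).astype(np.float32)); print(name,len(Q),"rect",np.round(r[0],1),np.round(r[1],1),round(r[2],2),"z",np.round(np.median(Q[:,2]),4))
    m=(H>8)&(H<22)&(S>150)
    n,l,st,ce=cv2.connectedComponentsWithStats(m.astype(np.uint8))
    for i in range(1,n):
        if st[i,4]>60 and st[i,1]<330:
            v,u=np.nonzero(l==i); Q=np.array([ray(w,a,b,.082,T) for a,b in zip(u,v)]); print(st[i],np.round(ce[i])); orient(Q,"orange@.082"); 
            Q2=P[l==i]; print("  depth z",np.percentile(Q2[:,2],[5,50,95]), "ownframe rib(ray)",(R.from_euler('z',-YAW).as_matrix()@np.append(Q.mean(0)[:2]-C,0)*1000)[:2])
    return T,P,ok,(H,S,V)
E
python3 - <<'E'
from h import *
s,w=pickle.load(open("w1.pkl","rb")); T,P,ok,(H,S,V)=wmeasure(s,w)
def o(u,v,h): 
    q=ray(w,u,v,h,T); return (R.from_euler('z',-YAW).as_matrix()@np.append(q[:2]-C,0)*1000)[:2].round(1)
# deck rect from wrist depth
m=(ok&(P[...,2]>.055)&(P[...,2]<.066)).astype(np.uint8)
n,l,st,ce=cv2.connectedComponentsWithStats(m)
i=1+np.argmax(st[1:,4]);print(st[i]); print(cv2.minAreaRect((P[l==i][:,:2]*1000).astype(np.float32)),np.median(P[l==i][:,2]))
g=cv2.cvtColor(w["img"],cv2.COLOR_RGB2GRAY)
for v in (100,130,190,205): print(v,g[v,270:292],g[v,344:364])
print(g[134:212,292])
for a in [(280,100),(354,100),(280,205),(354,205)]: print(a,o(*a,.064))
for a in [(316,142),(316,203)]: print(a,o(*a,.064))
print("spool",o(441,199,.104), "expect 70,-45")
E
```

```text
[444 130  21  18 132] [453. 136.]
orange@.082 132 rect [703.9 228.1] [17.8 13.9] 41.7 z 0.082
  depth z [0.07474429 0.07573928 0.07706484] ownframe rib(ray) [80.73467571  8.37957708]
[295 171  43   9 374] [316. 175.]
orange@.082 374 rect [587.3 182.7] [38.4  7.5] 5.46 z 0.082
  depth z [0.06990855 0.08115993 0.08277164] ownframe rib(ray) [-39.71636623 -26.64733963]
[  241    45   242   181 35936]
((624.9612426757812, 211.84384155273438), (210.72047424316406, 170.50442504882812), 5.498754501342773) 0.06000536527047684
100 [157 157 158 157 153 140 127 126 128 128 128 121 120 143 156 157 157 157
 157 158 156 157] [157 157 157 157 155 144 124 120 124 127 129 129 133 143 153 156 157 157
 157 157]
130 [157 157 157 157 157 154 146 134 131 130 130 130 122 120 144 155 157 157
 158 157 157 157] [157 157 158 155 140 121 119 127 130 130 129 128 134 149 156 157 158 157
 157 156]
190 [158 157 158 157 157 157 157 157 152 143 139 140 139 138 131 115 108 109
 109 111 110 110] [109 107 108 116 124 134 139 140 138 140 147 154 157 157 158 157 158 157
 157 157]
205 [157 158 157 157 157 157 158 157 157 152 145 142 141 140 136 129 136 150
 157 157 157 157] [158 156 151 140 137 141 141 139 139 143 152 156 158 157 159 157 157 158
 157 157]
[156 158 157 156 150 133 111  90  87  97 102 102 102 103 102 103 104 103
 103 103 104 102 104 105 103 105 104 104 105 105 106 106 105 106 107 107
 106 107 106 108 106 107 107 106 107 108 109 108 108 108 109 109 110 109
 110 109 109 109 110 110 109 110 110 111 111 109 113 124 141 152 156 157
 158 157 157 157 156 157]
(280, 100) [-72.3  38.3]
(354, 100) [-5.7 38.3]
(280, 205) [-75.9 -62.2]
(354, 205) [ -2.  -62.2]
(316, 142) [-39.9   0.6]
(316, 203) [-40.  -60.1]
spool [ 68.2 -42.2] expect 70,-45
```

Run:
```python
from h import *
from workcell import bot
s=bot.state(); print(s["time_s"])
C=np.array([.625,.2125])
for y,z in ((-54,.15),(-54,.093),(-42,.093),(13,.093)): off(s,[*own(-40,y,C),z],YAW+np.pi/2)
```

```text
2.2
[-2.85 -0.25 10.61] [ 0.0005 -0.0049  0.0052]
[-2.88 -0.26 16.31] [ 0.0005 -0.0049  0.0052]
[-1.68 -0.25 16.32] [ 0.0005 -0.0049  0.0052]
[ 3.82 -0.22 16.35] [ 0.0005 -0.0049  0.0052]
```

Emit:
apply_moves(
  motion=[
    [-2.9,-0.2,4,0,-0.005,0.005,1],
    [-2.9,-0.2,8,0,-0.005,0.005,1],
    [-2.9,-0.2,12,0,-0.005,0.005,1],
    [-2.9,-0.2,15,0,-0.005,0.005,1],
    [-2.9,-0.2,16.3,0,-0.005,0.005,1],
    [-2.9,-0.2,16.3,0,-0.005,0.005,1],
  ],
)

```text
time_s: 2.8
tool_pos: [0.5902, 0.1546, 0.0918]
tool_rot: [0.673, 0.74, -0.001, -0.001]
force: [-1.0, -0.2, 0.2]
grip_width: -0.0
```

Run:
```python
from h import *
from workcell import bot, read_camera
s=bot.state(); print(s["time_s"],s["tool_pos"],s["force"])
C=np.array([.625,.2125])
for y,z in ((-54,.093),(13,.093)): off(s,[*own(-40,y,C),z],YAW+np.pi/2)
w=read_camera("wrist"); cv2.imwrite("pics/w2.png",w["img"][:,:,::-1])
```

```text
2.8 [0.59018733 0.15459578 0.09184395] [-0.95061353 -0.24055923  0.21938292]
[ 0.03  0.01 -0.12] [-0.002   0.0003  0.0003]
[ 6.73  0.02 -0.12] [-0.002   0.0003  0.0003]
```

View pics/w2.png

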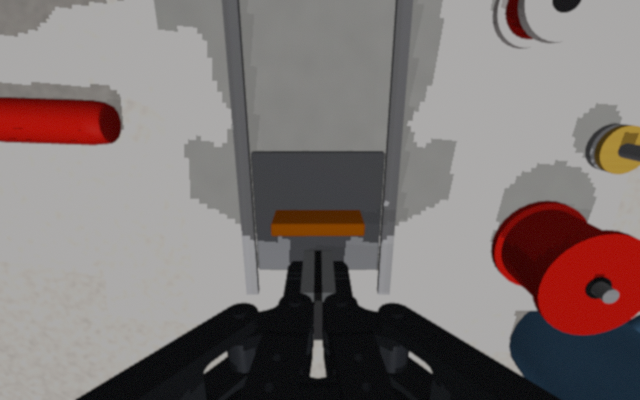

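The fingers, at (318,255), sit just behind the rib at (318,222), centred between the strips and not touching it. Next is the push.

Emit:
apply_moves(
  motion=[
    [0.8,0,-0.1,0,0,0,1],
    [1.6,0,-0.1,0,0,0,1],
    [2.4,0,-0.1,0,0,0,1],
    [3.2,0,-0.1,0,0,0,1],
    [4.0,0,-0.1,0,0,0,1],
    [4.8,0,-0.1,0,0,0,1],
    [5.6,0,-0.1,0,0,0,1],
    [6.3,0,-0.1,0,0,0,1],
    [6.7,0,-0.1,0,0,0,1],
    [6.8,0,-0.1,0,0,0,1],
    [6.8,0,-0.1,0,0,0,1],
  ],
)

```text
time_s: 3.95
tool_pos: [0.5845, 0.2216, 0.0943]
tool_rot: [0.673, 0.74, -0.001, 0.0]
force: [-1.2, -7.9, 4.0]
grip_width: -0.0001
```

Run:
```python
from h import *
from workcell import bot, read_camera
s=bot.state(); print(s["time_s"],s["tool_pos"],s["force"])
C=np.array([.625,.2125])
off(s,[*own(-40,13,C),.093],YAW+np.pi/2)
w=read_camera("wrist"); cv2.imwrite("pics/w3.png",w["img"][:,:,::-1]); wmeasure(s,w)
```

```text
3.95 [0.58450202 0.22157657 0.09426149] [-1.19617452 -7.94975588  3.97261072]
[ 0.01 -0.05  0.13] [-0.0007  0.0018 -0.0005]
[ 271  232   89   29 2223] [315. 246.]
orange@.082 2223 rect [581.9 238.9] [38.7 13.6] 5.46 z 0.082
  depth z [0.06738795 0.07993093 0.08239918] ownframe rib(ray) [-39.91361036  30.02508149]
[553 268  34  33 182] [564. 278.]
orange@.082 182 rect [696.5 231.9] [17.5  9.5] 68.08 z 0.082
  depth z [0.07361353 0.07526152 0.07665553] ownframe rib(ray) [72.62470583 13.6932073 ]
[570 273  23  15 138] [580. 279.]
orange@.082 138 rect [703.6 233.3] [8.5 7.3] 5.46 z 0.082
  depth z [0.07481263 0.0758365  0.07691556] ownframe rib(ray) [80.0790446  13.22451879]
```

View pics/w3.png

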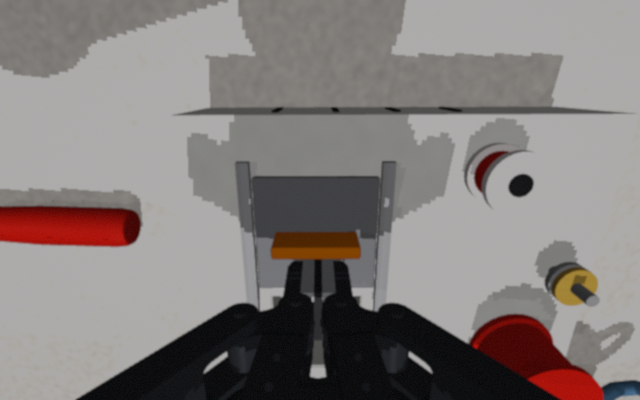

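The rib is at (315,246) and the plate has moved fully up the strips. The force is about 8 N, so the cover is against its stop. Next I'll back off, rise over the well and check.

Emit:
apply_moves(
  motion=[
    [-0.6,0,0,0,0,0,1],
    [-1.2,0,-2,0,0,0,1],
    [-3,0,-6,0,0,0,1],
    [-4.8,0,-10.6,0,0,0,1],
    [-4.8,0,-10.6,0,0,0,1],
    [-4.8,0,-10.6,0,0,0,1],
  ],
)

```text
time_s: 4.6
tool_pos: [0.5897, 0.1734, 0.2015]
tool_rot: [0.673, 0.739, 0.0, 0.001]
force: [-0.8, 0.2, 0.3]
grip_width: -0.0001
```

Run:
```python
from h import *
from workcell import bot, read_camera
s=bot.state(); print(s["time_s"],s["tool_pos"],s["force"])
w=read_camera("wrist"); cv2.imwrite("pics/w4.png",w["img"][:,:,::-1]); T,P,ok,(H,S,V)=wmeasure(s,w)
m=((H>45)&(H<85)&(S>90)&(V>40)); v,u=np.nonzero(m); print("green",len(u),u.min(),u.max(),v.min(),v.max())
q=ray(w,u.mean(),v.mean(),.036,T);print(u.mean(),v.mean(),q, np.median(P[m],0))
C=np.array([.625,.2125]);print(own(-40,-35,C))
off(s,[*own(-40,-35,C),.065],YAW+np.pi/2)
```

```text
4.6 [0.58967552 0.17343468 0.20145509] [-0.83547356  0.15167769  0.343952  ]
[288 113  55  10 525] [315. 118.]
orange@.082 525 rect [582.3 235.7] [37.9  6.1] 5.37 z 0.082
  depth z [0.07173639 0.08157921 0.08282289] ownframe rib(ray) [-39.60619362  26.60446339]
[470 135  24  22 117] [482. 142.]
orange@.082 117 rect [701.6 228.4] [16.2 11.2] 42.33 z 0.082
  depth z [0.07449886 0.0757806  0.07696993] ownframe rib(ray) [79.50973304  9.56037776]
green 705 301 330 169 198
315.8 183.93617021276594 [0.58844566 0.17414393 0.036     ] [0.58843471 0.17398782 0.03561666]
[0.58850037 0.17386353]
[ 0.07 -0.13 13.65] [ 0.0016  0.0014 -0.0018]
```

View pics/w4.png

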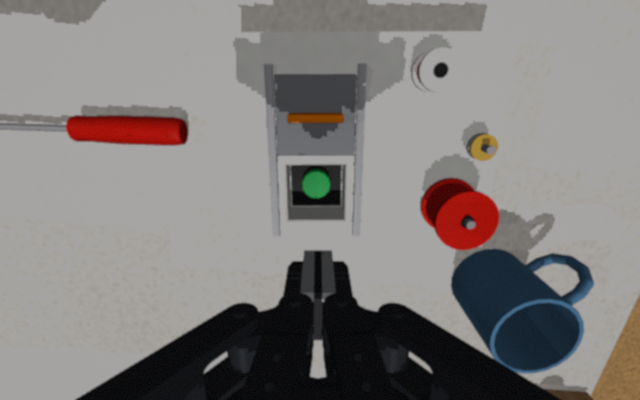

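The green key at (316,184) measures (0.5884, 0.1741, 0.036). The rib's own y of 26.6 mm puts the cover at about 61.5 mm, fully open. Next I press the key.

Emit:
apply_moves(
  motion=[
    [0.1,-0.1,4.5,0.002,0.001,-0.002,1],
    [0.1,-0.1,9,0.002,0.001,-0.002,1],
    [0.1,-0.1,11.5,0.002,0.001,-0.002,1],
    [0.1,-0.1,13.0,0.002,0.001,-0.002,1],
    [0.1,-0.1,13.7,0.002,0.001,-0.002,1],
    [0.1,-0.1,14.2,0.002,0.001,-0.002,1],
    [0.1,-0.1,14.5,0.002,0.001,-0.002,1],
    [0.1,-0.1,14.7,0.002,0.001,-0.002,1],
    [0.1,-0.1,14.8,0.002,0.001,-0.002,1],
    [0.1,-0.1,14.8,0.002,0.001,-0.002,1],
    [0.1,-0.1,14.8,0.002,0.001,-0.002,1],
  ],
)

```text
time_s: 5.75
tool_pos: [0.5883, 0.1749, 0.0547]
tool_rot: [0.672, 0.74, -0.0, 0.0]
force: [-12.2, -3.5, 28.1]
grip_width: 0.0003
```

Run:
```python
from h import *
from workcell import bot, read_camera
s=bot.state(); print(s["time_s"],s["tool_pos"],s["force"],s["torque"])
for n in ("wrist","side"):
    w=read_camera(n); cv2.imwrite(f"pics/{n}5.png",w["img"][:,:,::-1])
    if n=="side": cv2.imwrite("pics/side5c.png",cv2.resize(w["img"][120:270,200:360],None,fx=5,fy=4,interpolation=cv2.INTER_CUBIC)[:,:,::-1])
```

```text
5.75 [0.58825812 0.17490321 0.05472406] [-12.1628024   -3.50749983  28.11260605] [-0.57534381  2.65906651  0.07077922]
```

View pics/wrist5.png

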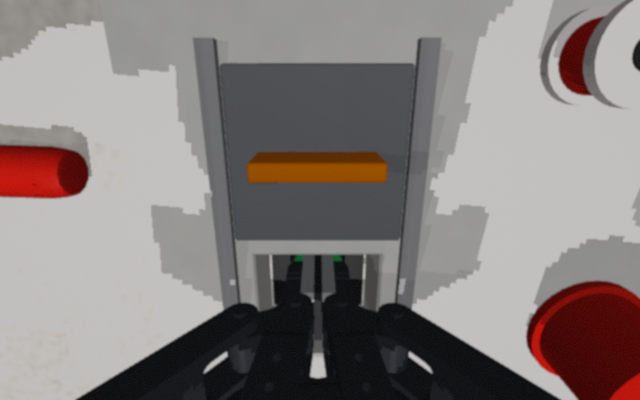

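View pics/side5c.png

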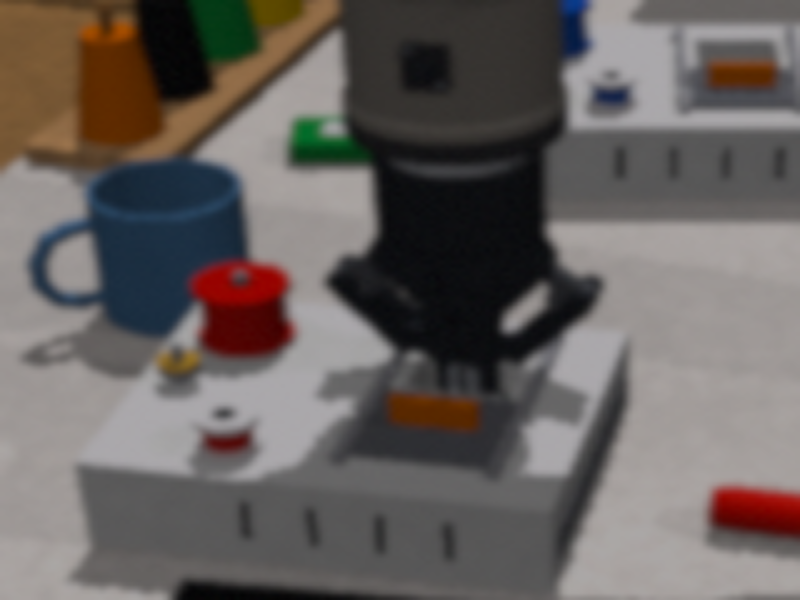

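The tips stand on the green key, with slivers of green showing at (298,258) and (337,258). I'll confirm the key's depth from those pixels.

Run:
```python
from h import *
from workcell import bot, read_camera
s=bot.state(); w=read_camera("wrist"); T=wT(s,w);P,ok=cloud(w,T)
H,S,V=cv2.split(cv2.cvtColor(w["img"],cv2.COLOR_RGB2HSV))
m=((H>45)&(H<85)&(S>150)&(V>60)&ok); print(m.sum(),np.percentile(P[m],[10,50,90],axis=0)); print(s["time_s"],bot.state()["force"])
m[:250]=False
v,u=np.nonzero(m)
for a in list(zip(u,v))[::6]: print(a,P[a[1],a[0]].round(4))
```

```text
78 [[0.57746667 0.1774362  0.02854153]
 [0.59532958 0.17930313 0.02935426]
 [0.59836475 0.1808797  0.02990626]]
5.85 [-11.80507324  -2.78443921  27.41824086]
(np.int64(296), np.int64(256)) [0.5773 0.1792 0.0291]
(np.int64(302), np.int64(256)) [0.5803 0.1793 0.0288]
(np.int64(338), np.int64(256)) [0.5976 0.1815 0.0297]
(np.int64(298), np.int64(257)) [0.5784 0.179  0.0296]
(np.int64(334), np.int64(257)) [0.5958 0.1807 0.0296]
(np.int64(340), np.int64(257)) [0.5989 0.1803 0.0283]
(np.int64(300), np.int64(258)) [0.5794 0.1786 0.0296]
(np.int64(336), np.int64(258)) [0.5968 0.1802 0.0295]
(np.int64(295), np.int64(259)) [0.577  0.1771 0.0284]
(np.int64(301), np.int64(259)) [0.5799 0.1784 0.0303]
(np.int64(339), np.int64(259)) [0.5984 0.1797 0.0293]
(np.int64(298), np.int64(260)) [0.5785 0.1767 0.0285]
(np.int64(336), np.int64(260)) [0.5969 0.1792 0.0298]
```

The key top reads about 29.5 mm against 36 mm when up, so it is fully down. Next I'll lift straight up, then cross over the rib to its +y side.

Emit:
apply_moves(
  motion=[
    [0,0,-2,0,0,0,1],
    [0,0,-5,0,0,0,1],
    [0,0,-9,0,0,0,1],
    [0,0,-13,0,0,0,1],
    [1,0,-14.7,0,0,0,1],
    [1,0,-14.7,0,0,0,1],
    [1,0,-14.7,0,0,0,1],
  ],
)

```text
time_s: 6.6
tool_pos: [0.5876, 0.1848, 0.2023]
tool_rot: [0.672, 0.74, 0.0, 0.001]
force: [-0.3, 0.1, -0.3]
grip_width: -0.0004
```

Run:
```python
from h import *
from workcell import bot, read_camera
s=bot.state(); print(s["time_s"],s["tool_pos"],s["force"])
w=read_camera("wrist"); cv2.imwrite("pics/w6.png",w["img"][:,:,::-1]); T,P,ok,(H,S,V)=wmeasure(s,w)
m=((H>45)&(H<85)&(S>90)&(V>40)&ok); print("green",m.sum(),np.median(P[m],0))
C=np.array([.625,.2125])
for y,z in ((53,.15),(53,.094),(-20,.094)): off(s,[*own(-40,y,C),z],YAW+np.pi/2)
```

```text
6.6 [0.58757265 0.1848482  0.20227887] [-0.31064361  0.06817356 -0.26687456]
[290 129  55  10 536] [317. 134.]
orange@.082 536 rect [582.4 236.1] [38.6  6.4] 5.54 z 0.082
  depth z [0.07133674 0.0815207  0.08276171] ownframe rib(ray) [-39.80714485  27.00448834]
[476 151  18  24 127] [483. 159.]
orange@.082 127 rect [706.8 227.2] [11.8 17.7] 11.01 z 0.082
  depth z [0.07472071 0.07595002 0.07741828] ownframe rib(ray) [82.03900096  8.85835232]
green 675 [0.58845548 0.17389528 0.03566197]
[ 7.7  -0.01  5.22] [0.001  0.0009 0.0011]
[ 7.710e+00 -1.000e-02  1.082e+01] [0.001  0.0009 0.0011]
[ 0.41 -0.02 10.83] [0.001  0.0009 0.0011]
```

The key is back up (35.7 mm) and the cover is still open. Next I'll cross to the +y side of the rib and come down.

Emit:
apply_moves(
  motion=[
    [4,0,0,0,0,0,1],
    [7.7,0,0,0,0,0,1],
    [7.7,0,4,0,0,0,1],
    [7.7,0,8,0,0,0,1],
    [7.7,0,10,0,0,0,1],
    [7.7,0,10.8,0,0,0,1],
    [7.7,0,10.8,0,0,0,1],
  ],
)

```text
time_s: 7.35
tool_pos: [0.5792, 0.2605, 0.0919]
tool_rot: [0.672, 0.74, -0.002, -0.0]
force: [-0.6, 0.6, -0.3]
grip_width: 0.0001
```

Run:
```python
from h import *
from workcell import bot, read_camera
s=bot.state(); print(s["time_s"],s["tool_pos"],s["force"])
C=np.array([.625,.2125])
for y,z in ((53,.094),(-22,.094)): off(s,[*own(-40,y,C),z],YAW+np.pi/2)
w=read_camera("side"); cv2.imwrite("pics/s7.png",cv2.resize(w["img"][120:270,200:360],None,fx=5,fy=4,interpolation=cv2.INTER_CUBIC)[:,:,::-1])
```

```text
7.35 [0.57922048 0.26047304 0.09185934] [-0.57327503  0.61304351 -0.26516312]
[ 0.09  0.1  -0.21] [-0.003   0.0019  0.0009]
[-7.41  0.1  -0.2 ] [-0.003   0.0019  0.0009]
```

View pics/s7.png

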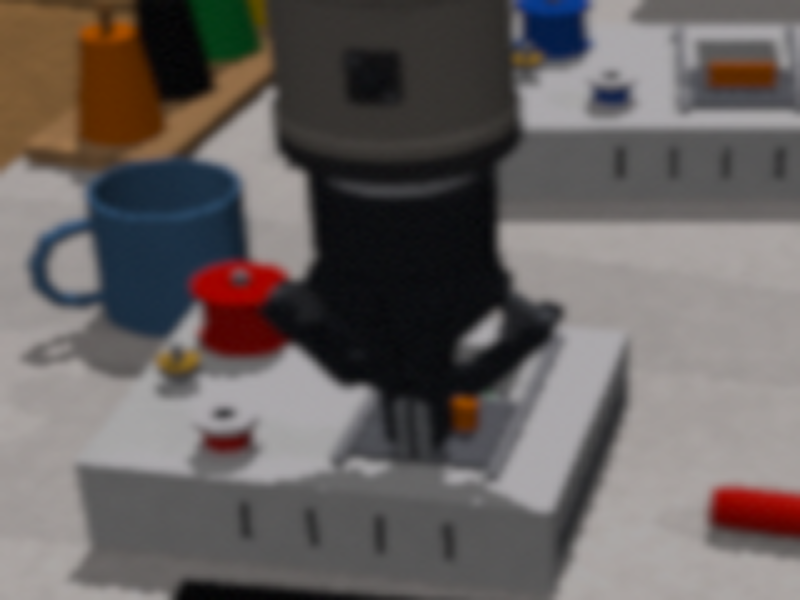

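The fingers are on the plate's +y side at (415,430), clear of the rib at (465,413). Next is the push shut.

Emit:
apply_moves(
  motion=[
    [-0.8,0.1,-0.2,0,0,0,1],
    [-1.6,0.1,-0.2,0,0,0,1],
    [-2.4,0.1,-0.2,0,0,0,1],
    [-3.2,0.1,-0.2,0,0,0,1],
    [-4.0,0.1,-0.2,0,0,0,1],
    [-4.8,0.1,-0.2,0,0,0,1],
    [-5.6,0.1,-0.2,0,0,0,1],
    [-6.4,0.1,-0.2,0,0,0,1],
    [-7.0,0.1,-0.2,0,0,0,1],
    [-7.4,0.1,-0.2,0,0,0,1],
    [-7.5,0.1,-0.2,0,0,0,1],
    [-7.5,0.1,-0.2,0,0,0,1],
  ],
)

```text
time_s: 8.6
tool_pos: [0.5879, 0.1874, 0.0953]
tool_rot: [0.672, 0.74, -0.0, -0.0]
force: [0.6, 7.0, -1.8]
grip_width: -0.0002
```

A 7 N reaction shows the cover at its shut stop. I'll back off, lift to a viewing pose and verify.

Emit:
apply_moves(
  motion=[
    [0.4,0,0,0,0,0,1],
    [0.8,0,-1,0,0,0,1],
    [0.8,0,-5,0,0,0,1],
    [-0.5,0,-10,0,0,0,1],
    [-1.5,0,-15,0,0,0,1],
    [-1.5,0,-16,0,0,0,1],
    [-1.5,0,-16,0,0,0,1],
  ],
)

```text
time_s: 9.3
tool_pos: [0.5904, 0.1726, 0.2585]
tool_rot: [0.672, 0.74, 0.002, 0.001]
force: [-0.0, -0.3, -1.6]
grip_width: 0.0
```

Run:
```python
from h import *
from workcell import bot, read_camera
s=bot.state(); print(s["time_s"],s["tool_pos"],s["force"])
w=read_camera("wrist"); cv2.imwrite("pics/w8.png",w["img"][:,:,::-1]); T,P,ok,(H,S,V)=wmeasure(s,w)
m=((H>45)&(H<85)&(S>90)&(V>40)&ok); print("green",m.sum())
# before/after, top view
a=pickle.load(open("top.pkl","rb"))["img"]; b=read_camera("top")["img"]; b2=read_camera("side")["img"]
cv2.imwrite("pics/top8.png",b[:,:,::-1]); cv2.imwrite("pics/side8.png",b2[:,:,::-1])
def sidediff():
    a=pickle.load(open("side.pkl","rb"))["img"]; d=cv2.absdiff(a,b2).max(2); cv2.imwrite("pics/sdiff.png",np.clip(d.astype(int)*3,0,255).astype(np.uint8))
sidediff()
```

```text
9.3 [0.59037441 0.17259778 0.25851916] [-0.01247802 -0.25003028 -1.64656055]
[442 126  21  20 136] [451. 133.]
orange@.082 136 rect [704.8 226.8] [16.9 16.5] 58.46 z 0.082
  depth z [0.07470578 0.07579142 0.07707094] ownframe rib(ray) [81.15013425  7.56090737]
[294 174  42  10 392] [314. 178.]
orange@.082 392 rect [588.1 175.5] [38.   8.6] 5.48 z 0.082
  depth z [0.06824718 0.08091151 0.08258421] ownframe rib(ray) [-39.84826165 -33.74161743]
green 0
```

View pics/w8.png

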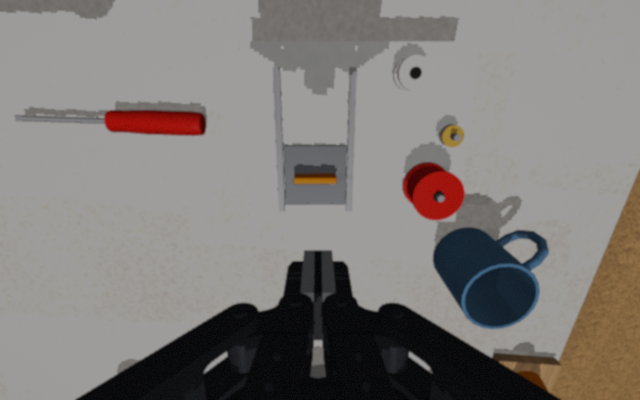

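View pics/sdiff.png

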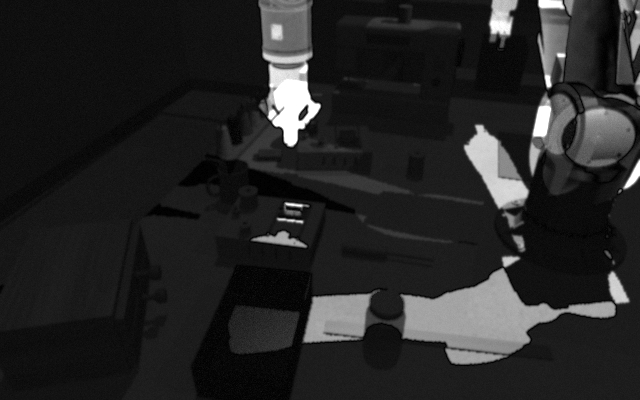

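The cover is shut: the rib at (314,178) has own y of −33.7 mm and no green shows. In the side-view difference, apart from lighting and shadows, only the arm and the red cover changed. I'll hand in now.

Run:
```python
from workcell import bot, order
s=bot.state(); print(s["time_s"],s["force"],abs(s["dq"]).max()); print(order.finish_job())
```

```text
9.45 [-0.44025959 -0.30605157  0.0658901 ] 0.014234326347029742
the job is handed in; nothing more can be done
None
```

The job is done and handed in at 9.45 s; no verdict was reported. With the fingers shut, I pushed the red winder's cover open from behind its rib. I then pressed the green key, let it come back up, and pushed the cover shut from the other side of the rib.

- **Cover open:** it measured about 61.5 mm, with about 8 N against the stop.
- **Key pressed:** the key top went from about 35.6 mm above the table to 29.5 mm, then came back to 35.7 mm. The pressing force was about 28 N, well above the 5 N needed. About 12 N of sideways force also showed, which I couldn't explain.
- **Cover shut:** the stop pushed back at about 7 N. The camera puts the cover about 1 mm from fully shut, within its roughly 2 mm calibration error.
- **Rest of the scene:** comparing side-camera pictures from before and after showed only the arm, shadows and the red cover changed. I judged this by eye and did not measure each loose item or the blue winder. The gripper was clear of everything at hand-in.

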